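Size a dodging-tool handle in the hole gauge

TASK

Take the dodging-tool handle that stands on the cork turntable and find the smallest hole of the steel gauge plate that its shank passes through, by trying it upright and gently in the holes: the next smaller hole must have been tried and felt to stop it, and nothing may be forced (keep the push on the gauge under 20 N). Leave the handle standing upright in that smallest passing hole with its shoulder flush on the plate, and let go; leave the two handles in the rack and the other things on the counter where they are.

Things in the scene. Friction and masses are not known exactly. Their poses are not given: they have to be found in the camera images.
- handle_k_grip (a point): Centre of the 30 x 30 x 50 mm square black grip of one of three like handles (brass stud on top, 9 mm high), 25 mm above the grip's flat underside (shoulder). Below: a round chrome shank 42 mm long, 12, 15 or 18 mm thick, one handle of each, which is which untold; foot chamfer 1.5 mm. About 120 g. z up along the handle, x and y square to the grip. One stands on the turntable, two in the rack
- handle_m_grip (a point): Centre of the 30 x 30 x 50 mm square black grip of one of three like handles (brass stud on top, 9 mm high), 25 mm above the grip's flat underside (shoulder). Below: a round chrome shank 42 mm long, 12, 15 or 18 mm thick, one handle of each, which is which untold; foot chamfer 1.5 mm. About 120 g. z up along the handle, x and y square to the grip. One stands on the turntable, two in the rack
- handle_p_grip (a point): Centre of the 30 x 30 x 50 mm square black grip of one of three like handles (brass stud on top, 9 mm high), 25 mm above the grip's flat underside (shoulder). Below: a round chrome shank 42 mm long, 12, 15 or 18 mm thick, one handle of each, which is which untold; foot chamfer 1.5 mm. About 120 g. z up along the handle, x and y square to the grip. One stands on the turntable, two in the rack
- turntable_socket (a point): centre of the mouth (top face) of the socket on the cork turntable: a 56 mm square teak block, top 66 mm above the counter, with a 21 mm hole, in the middle of a cork disc 164 mm across that turns freely about its vertical axis. The handle to be sized stands in it, its grip wholly above the block
- hole0 (a point): mouth centre of the smallest gauge hole, 10 mm across, straight through the 12 mm thick steel plate, on its top face 66 mm above the counter; open below. The holes, 10, 13, 16 and 19 mm, stand in one row 46 mm apart in order of size. y runs along the row towards the larger holes, z up
- hole1 (a point): mouth centre of the second smallest gauge hole, 13 mm across, straight through the 12 mm thick steel plate, on its top face 66 mm above the counter; open below. The holes, 10, 13, 16 and 19 mm, stand in one row 46 mm apart in order of size. y runs along the row towards the larger holes, z up
- hole2 (a point): mouth centre of the second largest gauge hole, 16 mm across, straight through the 12 mm thick steel plate, on its top face 66 mm above the counter; open below. The holes, 10, 13, 16 and 19 mm, stand in one row 46 mm apart in order of size. y runs along the row towards the larger holes, z up
- hole3 (a point): mouth centre of the largest gauge hole, 19 mm across, straight through the 12 mm thick steel plate, on its top face 66 mm above the counter; open below. The holes, 10, 13, 16 and 19 mm, stand in one row 46 mm apart in order of size. y runs along the row towards the larger holes, z up
- gauge: the hole gauge: two steel legs fixed to the counter carry a 60 x 226 mm plate on springs; it gives 1 mm for each 3 N of push, 8 mm at most, and comes back. Each shank goes with 1 mm to spare into one hole and is stopped by the smaller ones. Origin on the counter under the plate's middle, y along the row of holes towards the larger
- rack: teak rack fixed to the counter, 70 x 170 mm, 66 mm high, holding the two other handles 45 mm either side of its middle. Origin at the centre of its underside. Bystander
- diffuser_center (a point): framed frosted glass diffuser square, 100 x 100 x 8 mm, lying loose on the counter; its centre. Bystander
- cassette_center (a point): squat black film cassette, 44 mm across and 40 mm high, standing loose; its centre. Bystander
- brush_holder_center (a point): round brass spotting brush holder, 64 mm across the foot, with brushes standing up to about 135 mm; the point is on its axis 27.5 mm above the counter. Bystander
Not all that is in view belongs to the job. Leave any turquoise or white look-alike of the part that bears handle_k_grip alone.

How it is judged:
By the outcome, as a careful person would: the job done as asked, in the order asked, and still so for the second after the job is handed in, with the robot touching nothing.
It also fails if it takes over 53 s, if anything falls off the work surface, if the arm or the gripper's body presses on something with over 40 N, if the wrist force passes 120 N, or if a joint passes its speed limit or range.

ROBOT

A 6-joint arm with a two-finger parallel gripper is mounted at the origin on the work surface. World frame = base frame: x ahead of the robot, y to its left, z up, the work surface at z = 0. Lengths are in mm, angles in rad, forces in N, time in s.
With the tool pointing down it reaches from about 425 to 925 mm from the base axis. Payload 12.5 kg.
Tool frame: the origin (TCP) lies midway between the tips of the shut fingers; the grasp point (between the pads) lies 19 mm behind it; z points along the fingers, y is the direction in which the jaws open and shut (so a half turn about z gives the same grasp; the last joint's range is limited). The gripper opens to 85 mm and grips with 20 to 120 N. Pads are 22 mm wide; open, the fingers measure 114 mm over their backs; the gripper's body (76 mm by 85 mm) begins 54 mm behind the grasp point. The pads swing forward as they close: fully open they stand 13 mm farther back than shut.
Start: joints at [1.063, 0.491, 1.559, -0, 1.092, -0.106], TCP at [244.407, 575.248, 231.327] pointing down, gripper open.
Joint ranges: [-3.1, 3.1], [-0.84, 2.19], [0.05, 2.79], [-1.13, 4.28], [0.06, 2.93], [-2.69, 2.69]. Speed limits (rad/s): [2.22, 2.22, 2.79, 3.14, 3.14, 3.14].

INTERFACE

Orientations are given as a unit quaternion [x, y, z, w].
In Python, from bench import arm gives the robot as it stands.
- The arm moves only by the tool jog_arm, never from a script. Its argument "series" is a list of rows, each a list of 2 entries, a list of its own where there are three numbers: the shift along the tool's x, y, z in cm, then the turn, a rotation vector about the tool's x, y, z in degrees. A call has 1 to 12 rows; each row is the pose to reach, as a shift and turn from the pose measured when the call began, along the tool's axes at that moment; what a row does not reach only later rows make up. A row lasts 1/12 s, in which the tool goes at most 41.7 mm and 7.16 degrees, less where a joint would pass 70% of its speed; a pose out of reach is approached as far as the arm can. A call with a gripper value outside its range is refused whole. "jaw" is the opening, from 0 (shut) to 1 (fully open), set as the call begins (left out, the last holds). The fingers move at their own pace and stop on an object; the grip force is fixed at half the most. Time passes only in rows, so rows that repeat a pose let the fingers close. It gives the time, the measured TCP pose, the force and the opening at its end, in the units of the state.
- arm.get_state(): the state, without advancing time (a new reading comes with each control period).
- arm.capture(name): name is "side" or "top"; returns a dict with "color" (384x512x3 uint8, red, green, blue), "mtx" (3x3 intrinsics, pixels), "cam_to_world" (4x4, takes a point from camera to world coordinates). Camera axes: x right, y down, z forward; pixel columns grow to the right and rows downward; lengths in mm; the calibration is good to about 2 mm. A picture is of the moment at which its call begins. There is no depth.
- arm.finish_job(): hands the job in, once; it reports no verdict.
Trained networks look in a picture, given as the dict that the camera call returned (one of the last four; its "shot" number tells which), for a name from the list of things; names that differ only in an ending like _2 or _b are one class to them, and where a whole thing is asked for, a point or a joint stands for the part that bears it (a point fixed in the world has none). Each returns a list of dicts, best first, with "confidence" (0 to 1); they miss things now and then, are a little off and sometimes report something else, mostly with a low value. They report only what shows in the picture. A call takes as long as a camera call. They do not tell look-alikes from the thing itself.
- arm.silhouettes(picture, name): "mask" (384x512 bool, what is visible of it) and "extent" ([left, top, right, bottom] in pixels, round what is visible of it).
The state is a dict: "clock": time; "joint_positions": joint angles; "joint_velocities": joint speeds; "tau": joint torques, N m; "position": TCP position; "orientation": TCP orientation; "contact_force": force on the tool from outside, world axes, zero at the start; "torque": the same for the moment, N m; "finger_gap": finger opening in mm.
Only numpy, scipy, OpenCV 4.12 (cv2) and the standard library are available. Lean on these libraries where they do the work, as an engineer would, in place of code of your own. Each camera call takes 0.05 s, during which the arm holds its last target.

## Working session

There is one attempt and no reset: what is moved stays moved. The work goes in short steps, Python scripts to look and compute and a tool call to move; the robot and the scene stay as the last step left them, time stands still between calls to the robot, and variables do not carry over. Pictures are saved under pics/ and viewed, and the job is handed in when it is done.

Besides the shell and the picture viewer there is one more tool, called after "Emit:" as name(argument=value, ...), one argument or row to a line, values as JSON. jog_arm: Moves the arm, as the interface text tells. Its arguments: {"type":"object","properties":{"series":{"type":"array"},"jaw":{"type":"number"}},"required":["series"]}

```bash
ls -la; mkdir -p pics; python3 - <<'E'
from bench import arm
import cv2, numpy as np, pickle
s=arm.get_state(); print({k:np.round(v,3) for k,v in s.items()})
d={}
for n in("side","top"):
    c=arm.capture(n); d[n]=c
    cv2.imwrite(f"pics/{n}0.png",cv2.cvtColor(c["color"],cv2.COLOR_RGB2BGR))
    print(n,c["mtx"].round(1).tolist(),c["cam_to_world"].round(3).tolist(),c["shot"])
pickle.dump(d,open("d0.pkl","wb"))
E
```

```text
total 12
drwxr-xr-x  3 agent agent 4096 Dec  7 15:07 .
drwxr-xr-x 23 root  root  4096 Dec  7 15:07 ..
drwxr-xr-x  2 agent agent 4096 Dec  7 15:07 pics
{'clock': np.float64(0.0), 'joint_positions': array([ 1.063,  0.492,  1.559, -0.   ,  1.092, -0.106]), 'joint_velocities': array([ 0.   ,  0.   , -0.001,  0.001, -0.001, -0.003]), 'tau': array([ 2.0000e-03, -6.1843e+01, -2.6159e+01, -0.0000e+00,  4.0000e-03,
        0.0000e+00]), 'position': array([244.295, 575.024, 230.728]), 'orientation': array([ 0.2  ,  0.98 , -0.001, -0.   ]), 'contact_force': array([ 0.067,  0.214, -0.037]), 'torque': array([-0.011, -0.028, -0.004]), 'finger_gap': np.float64(85.373)}
side [[361.7, 0.0, 250.5], [0.0, 361.7, 192.5], [0.0, 0.0, 1.0]] [[-0.959, -0.196, 0.207, 407.98], [-0.285, 0.659, -0.696, 628.677], [-0.001, -0.726, -0.688, 723.555], [0.0, 0.0, 0.0, 1.0]] 1
top [[418.4, 0.0, 252.2], [0.0, 418.4, 190.3], [0.0, 0.0, 1.0]] [[0.025, -0.989, 0.147, 397.964], [-1.0, -0.024, 0.006, 4.264], [-0.003, -0.147, -0.989, 1347.817], [0.0, 0.0, 0.0, 1.0]] 2
```

View pics/side0.png

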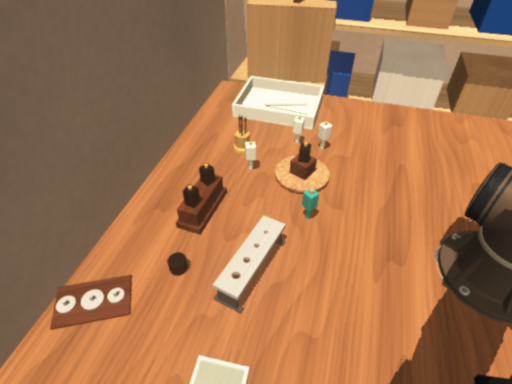

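View pics/top0.png

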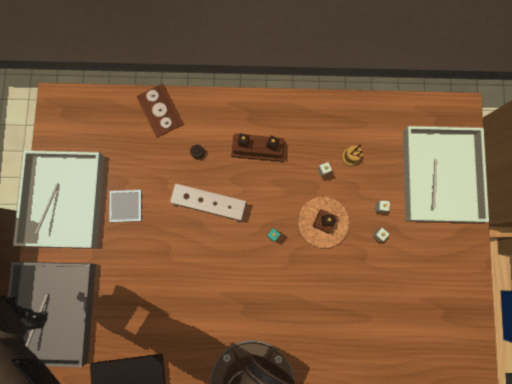

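The side view shows the handle on the turntable at (305,158), the gauge at (250,260), the rack at (200,200) and look-alikes in white and turquoise. In the top view the handle is at (325,222) and the gauge at (208,201). Next I'll run the networks.

```bash
cat > h.py <<'E'
import numpy as np, cv2
def ray(c,uv):
    M=c["cam_to_world"];K=c["mtx"]
    d=M[:3,:3]@np.linalg.inv(K)@np.array([uv[0],uv[1],1.]); return M[:3,3],d/np.linalg.norm(d)
def atz(c,uv,z):
    o,d=ray(c,uv); return o+d*(z-o[2])/d[2]
def proj(c,p):
    M=c["cam_to_world"];q=M[:3,:3].T@(np.array(p,float)-M[:3,3]);q=c["mtx"]@q;return q[:2]/q[2]
def tri(c1,u1,c2,u2):
    o1,d1=ray(c1,u1);o2,d2=ray(c2,u2)
    A=np.stack([d1,-d2],1);t=np.linalg.lstsq(A,o2-o1,rcond=None)[0]
    a=o1+d1*t[0];b=o2+d2*t[1];return (a+b)/2,np.linalg.norm(a-b)
E
python3 - <<'E'
from bench import arm
import cv2, numpy as np, pickle
from h import *
d=pickle.load(open("d0.pkl","rb"))
for n in d:
    for k in ["handle_k_grip","turntable_socket","hole0","hole1","hole3","gauge","rack","cassette_center","brush_holder_center","diffuser_center"]:
        try:
            for r in arm.silhouettes(d[n],k):
                m=r["mask"];ys,xs=np.nonzero(m)
                print(n,k,round(r["confidence"],2),r["extent"],len(xs),xs.mean().round(1),ys.mean().round(1))
        except Exception as e: print(n,k,e)
c=cv2.cvtColor(d["top"]["color"],cv2.COLOR_RGB2BGR)
cv2.imwrite("pics/topz.png",cv2.resize(c[125:255,160:360],None,fx=4,fy=4,interpolation=cv2.INTER_CUBIC))
c=cv2.cvtColor(d["side"]["color"],cv2.COLOR_RGB2BGR)
cv2.imwrite("pics/sidez.png",cv2.resize(c[130:310,170:340],None,fx=3.3,fy=3.3,interpolation=cv2.INTER_CUBIC))
E
```

```text
side handle_k_grip 0.75 [245.8, 140.6, 256.0, 169.6] 242 250.0 152.9
side handle_k_grip 0.72 [196.7, 162.1, 216.7, 185.4] 289 206.4 173.7
side handle_k_grip 0.56 [294.3, 120.1, 306.3, 139.8] 145 298.6 127.1
side handle_k_grip 0.55 [318.1, 125.4, 330.8, 144.7] 256 324.0 132.6
side handle_k_grip 0.52 [300.5, 188.4, 318.3, 219.0] 294 310.1 201.2
side handle_k_grip 0.49 [296.1, 137.1, 310.0, 166.2] 216 304.2 152.3
side handle_k_grip 0.29 [168.3, 253.1, 187.4, 273.8] 363 177.2 263.1
side turntable_socket 0.62 [274.8, 155.4, 331.1, 192.9] 1519 301.8 173.9
side hole0 0.9 [214.3, 215.5, 284.2, 298.5] 2359 248.6 257.3
side hole0 0.55 [297.8, 138.1, 311.0, 165.4] 206 304.1 152.3
side hole1 0.9 [214.3, 215.5, 284.2, 298.5] 2359 248.6 257.3
side hole1 0.55 [297.8, 138.1, 311.0, 165.4] 206 304.1 152.3
side hole3 0.9 [214.3, 215.5, 284.2, 298.5] 2359 248.6 257.3
side hole3 0.55 [297.8, 138.1, 311.0, 165.4] 206 304.1 152.3
side gauge 0.92 [214.9, 217.0, 286.1, 316.3] 2727 247.1 261.8
side gauge 0.46 [232.7, 120.7, 247.1, 153.7] 321 241.0 138.3
side rack 0.94 [171.5, 175.5, 225.4, 233.3] 1512 201.0 
[... 800 characters left out ...]
t 0.26 [170.7, 185.1, 248.4, 220.8] 1397 208.4 201.9
top hole0 0.64 [170.8, 184.8, 244.3, 221.3] 1325 208.6 202.0
top hole1 0.64 [170.8, 184.8, 244.3, 221.3] 1325 208.6 202.0
top hole3 0.64 [170.8, 184.8, 244.3, 221.3] 1325 208.6 202.0
top gauge 0.79 [169.6, 184.1, 248.5, 222.4] 1453 208.4 202.2
top rack 0.79 [231.9, 132.1, 285.1, 164.2] 1060 256.7 149.0
top rack 0.22 [171.3, 180.9, 243.5, 221.3] 1438 208.5 201.8
top cassette_center 0.49 [193.9, 146.8, 207.5, 160.8] 148 197.2 151.8
top brush_holder_center 0.52 [341.8, 144.6, 360.4, 167.0] 309 351.8 155.8
top diffuser_center 0.78 [109.2, 187.5, 137.7, 222.7] 1001 125.3 205.5
top diffuser_center 0.2 [188.9, 145.7, 208.9, 162.2] 174 197.3 151.8
```

View pics/topz.png

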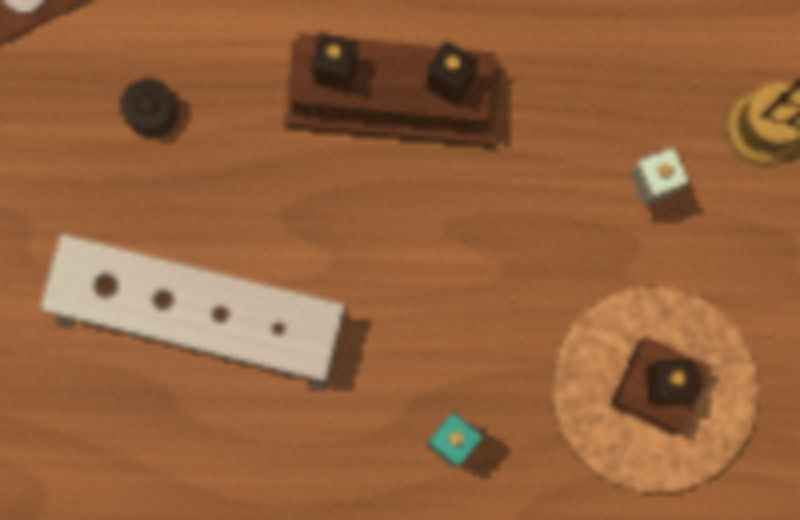

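View pics/sidez.png

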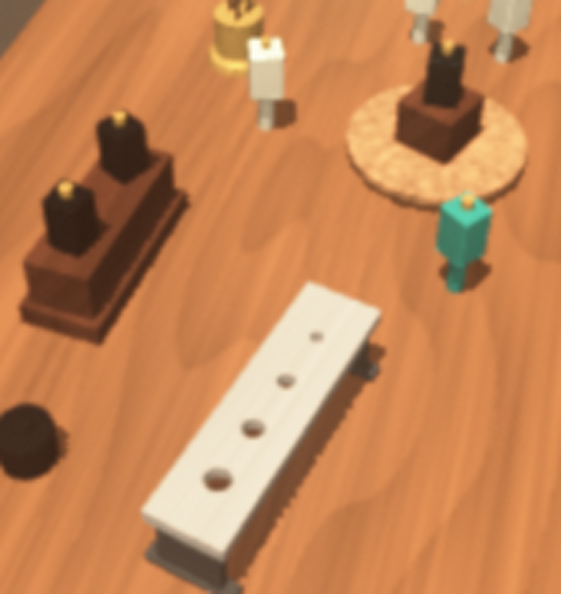

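```bash
cat > m.py <<'E'
from h import *
import pickle
def holes(c,off=(0,0)):
    pass
def blob(c,uv,r,kind):
    """centroid of yellow stud / dark hole near uv, weighted"""
    s=8
    u,v=int(round(uv[0])),int(round(uv[1]))
    im=c["color"][v-r:v+r+1,u-r:u+r+1].astype(float)
    if kind=="stud": w=im[...,0]-im[...,2]*1.0
    else: w=255-im.mean(2)
    w=w-np.median(w); 
    w[w<0.35*w.max()]=0
    n,l=cv2.connectedComponents((w>0).astype(np.uint8))
    best=max(range(1,n),key=lambda i:w[l==i].sum())
    w=w*(l==best)
    ys,xs=np.mgrid[v-r:v+r+1,u-r:u+r+1]
    return np.array([(w*xs).sum()/w.sum(),(w*ys).sum()/w.sum()]),w.sum()
E
python3 - <<'E'
from m import *
d=pickle.load(open("d0.pkl","rb"));T,S=d["top"],d["side"]
# approx positions from zooms
th=[(160+278/4,125+328/4),(160+221/4,125+314/4),(160+163/4,125+299/4),(160+106/4,125+285/4)]
sh=[(170+316/3.3,130+336/3.3),(170+286/3.3,130+381/3.3),(170+252/3.3,130+428/3.3),(170+217/3.3,130+479/3.3)]
for i in range(4):
    a,_=blob(T,th[i],5,"hole"); b,_=blob(S,sh[i],6,"hole")
    p,e=tri(T,a,S,b); print("hole",i,a.round(2),b.round(2),p.round(1),round(e,2),"T66",atz(T,a,66).round(1),"S66",atz(S,b,66).round(1))
for nm,t,s_ in [("turn",(160+677/4,125+378/4),(170+449/3.3,130+47/3.3)),("rackR",(160+452/4,125+62/4),(170+119/3.3,130+117/3.3)),("rackL",(160+333/4,125+51/4),(170+66/3.3,130+188/3.3)),("turq",(160+457/4,125+438/4),(170+467/3.3,130+201/3.3))]:
    a,_=blob(T,t,3,"stud"); b,_=blob(S,s_,3,"stud")
    p,e=tri(T,a,S,b); print(nm,a.round(2),b.round(2),p.round(1),round(e,2))
c=cv2.cvtColor(S["color"],cv2.COLOR_RGB2BGR)
cv2.imwrite("pics/sz2.png",cv2.resize(c[125:205,260:345],None,fx=8,fy=7.5,interpolation=cv2.INTER_CUBIC))
c=cv2.cvtColor(T["color"],cv2.COLOR_RGB2BGR)
cv2.imwrite("pics/tz2.png",cv2.resize(c[190:255,290:360],None,fx=9,fy=9,interpolation=cv2.INTER_CUBIC))
E
```

```text
hole 0 [229.16 206.77] [265.37 231.61] [534.4  82.1  65.1] 0.97 T66 [534.8  82.1  66. ] S66 [533.7  82.9  66. ]
hole 1 [214.62 203.05] [255.98 245.32] [544.8 127.4  64.4] 1.24 T66 [545.2 127.3  66. ] S66 [543.8 128.6  66. ]
hole 2 [200.39 199.47] [246.04 259.73] [555.  171.9  63.7] 1.14 T66 [555.3 171.7  66. ] S66 [553.9 173.4  66. ]
hole 3 [186.05 195.82] [235.41 275.34] [565.1 216.8  63.3] 1.51 T66 [565.5 216.5  66. ] S66 [563.7 218.5  66. ]
turn [328.91 219.04] [306.16 142.06] [ 497.7 -213.5  129.4] 3.32
rackR [272.72 140.13] [205.84 163.34] [731.3 -45.8 128.9] 1.47
rackL [243.07 137.34] [189.9 185.9] [738.4  43.3 125.3] 2.1
turq [273.59 234.27] [311.97 189.54] [451.  -54.5 102. ] 2.61
```

View pics/sz2.png

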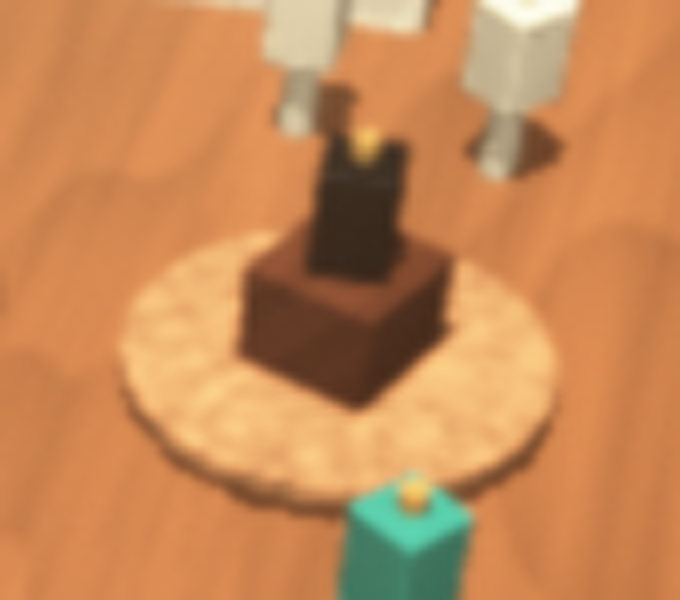

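View pics/tz2.png

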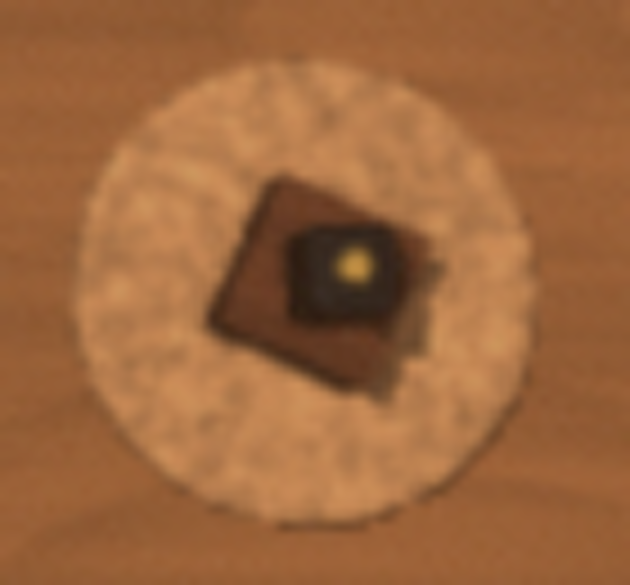

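```bash
cat > fit.py <<'E'
from m import *
from scipy.optimize import minimize
def corners(p,h=(15,15,25)):
    x,y,z,yaw,rx,ry=p
    from scipy.spatial.transform import Rotation as R
    Rm=R.from_euler("zyx",[yaw,ry,rx]).as_matrix()
    g=np.array([[a,b,c] for a in(-1,1) for b in(-1,1) for c in(-1,1)])*np.array(h)
    return g@Rm.T+np.array([x,y,z])
def sil(c,P,win,s=6):
    u0,v0,u1,v1=win
    q=np.array([proj(c,k) for k in P]); q=(q+0.5-[u0,v0])*s-0.5
    hull=cv2.convexHull(np.round(q*16).astype(np.int32).reshape(-1,1,2))
    m=np.zeros(((v1-v0)*s,(u1-u0)*s),np.uint8); cv2.fillPoly(m,[hull],255,shift=4)
    return cv2.resize(m,(u1-u0,v1-v0),interpolation=cv2.INTER_AREA)/255.
def cost(p,views):
    P=corners(p);t=0
    for c,win,tgt in views:
        m=cv2.GaussianBlur(sil(c,P,win),(0,0),0.8); t+=((m-tgt)**2).sum()
    return t
E
python3 - <<'E'
from fit import *
d=pickle.load(open("d0.pkl","rb"));T,S=d["top"],d["side"]
for c,(u,v) in((T,(328,221)),(S,(305,153))):
    print(c["color"][v-2:v+8:2,u-14:u+15:2].astype(int).max(2))
E
```

```text
[[162  85 105 101  51  52  64 166 166  56  62  99 118 183 179]
 [131 100 107 100  51  51  56  79  89  53  58  95 140 179 190]
 [ 80  99 104 106  54  48  55  51  54  54  69 120 187 183 194]
 [ 76  94  96  95  67  53  53  55  57  61  98 118 189 196 187]
 [113  78  86  94  96  94  95 102 102  85 113 115 198 195 193]]
[[226 225 219 215 125  59  60  58  59  80 193 202 206 206 216]
 [226 224 217 207 107  59  58  58  57  99 197 204 205 210 216]
 [230 228 210 155  77  59  58  56  57  98 191 206 206 212 211]
 [244 236 168 136  68  58  58  57  57  68 140 168 196 211 204]
 [206 154 150 130  63  58  57  56  56  78 129 133 135 202 209]]
```

```bash
cat >> fit.py <<'E'
def target(c,win,lo,hi,stud,r):
    u0,v0,u1,v1=win
    I=c["color"][v0:v1,u0:u1].astype(float).max(2)
    t=np.clip((hi-I)/(hi-lo),0,1)
    ys,xs=np.mgrid[v0:v1,u0:u1]
    w=(np.hypot(xs-stud[0],ys-stud[1])>r).astype(float)
    return t,w
def wcost(p,views):
    P=corners(p);t=0
    for c,win,tgt,w in views:
        m=cv2.GaussianBlur(sil(c,P,win),(0,0),0.7); t+=(w*(m-tgt)**2).sum()
    return t
def fitbox(views,p0,free,steps):
    p0=np.array(p0,float);best=None
    for yaw in np.radians(np.arange(-45,45,10)) if 3 in free else [p0[3]]:
        q=p0.copy();q[3]=yaw
        f=lambda z:(lambda r:wcost(r,views))(np.array([z[free.index(i)] if i in free else q[i] for i in range(6)]))
        x0=q[free];sim=np.vstack([x0]+[x0+np.eye(len(free))[k]*steps[k] for k in range(len(free))])
        r=minimize(f,x0,method="Nelder-Mead",options=dict(initial_simplex=sim,xatol=.02,fatol=1e-3,maxiter=400))
        if best is None or r.fun<best[0]: best=(r.fun,r.x)
    return best
E
python3 - <<'E'
from fit import *
d=pickle.load(open("d0.pkl","rb"));T,S=d["top"],d["side"]
wt=(316,209,342,232);ws=(291,135,318,167)
tt,wwt=target(T,wt,53,97,(329,219),3.2)
ts,wws=target(S,ws,58,130,(306.2,142),4)
vt=[(T,wt,tt,wwt)];vs=[(S,ws,ts,wws)]
for nm,v in(("top",vt),("side",vs),("both",vt+vs)):
    free=[0,1,3];st=[3,3,.2]
    b=fitbox(v,[497,-213,91,0,0,0],free,st); print(nm,round(b[0],2),b[1].round(3),np.degrees(b[1][2]).round(1))
b=fitbox(vt+vs,[497,-213,91,0,0,0],[0,1,2,3],[3,3,3,.2]);print(b[0],b[1].round(3))
b=fitbox(vt+vs,[497,-213,91,0,0,0],[0,1,2,3,4,5],[3,3,3,.2,.1,.1]);print(b[0],b[1].round(3))
E
```

```text
top 6.32 [ 4.9853e+02 -2.1647e+02  4.7000e-02] 2.7
side 27.91 [ 4.97942e+02 -2.18550e+02  1.14000e-01] 6.5
both 35.49 [ 4.98293e+02 -2.16854e+02  1.08000e-01] 6.2
35.135025137493756 [ 4.98073e+02 -2.16487e+02  9.23890e+01  1.00000e-01]
34.98203894569099 [ 4.98039e+02 -2.15968e+02  9.28790e+01  1.10000e-01 -3.40000e-02
 -1.00000e-03]
```

```bash
cat > rel.py <<'E'
import sys,numpy as np
from scipy.spatial.transform import Rotation as R
def rel(s,p,jaw=None):
    Rc=R.from_quat(s["orientation"]); sh=Rc.inv().apply(np.array(p,float)-s["position"])/10
    if jaw is None: return sh.round(3),None
    j=np.radians(jaw); y=np.array([np.cos(j),np.sin(j),0]);z=np.array([0,0,-1.]);x=np.cross(y,z)
    Rt=R.from_matrix(np.stack([x,y,z],1))
    rv=np.degrees((Rc.inv()*Rt).as_rotvec()); return sh.round(3),rv.round(2)
def jawang(s):
    y=R.from_quat(s["orientation"]).as_matrix()[:,1];return np.degrees(np.arctan2(y[1],y[0]))
if __name__=="__main__":
    from bench import arm
    s=arm.get_state(); print(s["clock"],s["position"].round(2),s["contact_force"].round(2),s["torque"].round(2),round(float(s["finger_gap"]),2),"jaw",jawang(s).round(2), "z",R.from_quat(s["orientation"]).as_matrix()[:,2].round(4))
    for a in sys.argv[1:]:
        v=[float(k) for k in a.split(",")]; print(a,*[None if k is None else k.tolist() for k in rel(s,v[:3],v[3] if len(v)>3 else None)])
E
python3 rel.py 480,380,200,35 498,-216.5,160,5
```

```text
1.1 [244.41 575.25 231.34] [-0.04  0.66  1.12] [-0.03  0.04 -0.03] 85.41 jaw 66.98 z [ 1.e-04  1.e-04 -1.e+00]
480,380,200,35 [-29.318, -8.758, 3.134] [0.01, -0.0, 31.98]
498,-216.5,160,5 [-54.3, -62.954, 7.129] [0.01, -0.0, 61.98]
```

Emit:
jog_arm(
  series=[
    [[-29.3,-8.8,3.1],[0,0,32]],
    [[-29.3,-8.8,3.1],[0,0,32]],
    [[-29.3,-8.8,3.1],[0,0,32]],
    [[-29.3,-8.8,3.1],[0,0,32]],
    [[-29.3,-8.8,3.1],[0,0,32]],
    [[-35,-20,5],[0,0,62]],
    [[-54.3,-63,7.1],[0,0,62]],
    [[-54.3,-63,7.1],[0,0,62]],
    [[-54.3,-63,7.1],[0,0,62]],
    [[-54.3,-63,7.1],[0,0,62]],
    [[-54.3,-63,7.1],[0,0,62]],
    [[-54.3,-63,7.1],[0,0,62]],
  ],
  jaw=0.7,
)

```text
clock: 2.1
position: [451.2, 155.8, 187.0]
orientation: [0.676, 0.737, 0.0, 0.0]
contact_force: [0.4, 0.3, -0.1]
finger_gap: 59.6
```

```bash
python3 rel.py 498,-216.5,165,5
```

```text
2.1 [451.23 155.77 187.01] [ 0.43  0.28 -0.14] [ 0.01 -0.03  0.02] 59.56 jaw 4.98 z [ 6.e-04  2.e-04 -1.e+00]
498,-216.5,165,5 [-37.492, 1.424, 2.197] [0.03, -0.01, -0.02]
```

Emit:
jog_arm(
  series=[
    [[-37.5,1.4,2.2],[0,0,0]],
    [[-37.5,1.4,2.2],[0,0,0]],
    [[-37.5,1.4,2.2],[0,0,0]],
    [[-37.5,1.4,2.2],[0,0,0]],
    [[-37.5,1.4,2.2],[0,0,0]],
    [[-37.5,1.4,2.2],[0,0,0]],
    [[-37.5,1.4,2.2],[0,0,0]],
    [[-37.5,1.4,2.2],[0,0,0]],
    [[-37.5,1.4,2.2],[0,0,0]],
    [[-37.5,1.4,2.2],[0,0,0]],
    [[-37.5,1.4,2.2],[0,0,0]],
  ],
)

```text
clock: 3.02
position: [497.6, -218.6, 164.5]
orientation: [0.677, 0.736, 0.0, 0.0]
contact_force: [-0.8, -0.4, 0.7]
finger_gap: 59.5
```

```bash
python3 - <<'E'
from bench import arm
import cv2,pickle
d={n:arm.capture(n) for n in("side","top")}
pickle.dump(d,open("d1.pkl","wb"))
a=cv2.cvtColor(d["side"]["color"],cv2.COLOR_RGB2BGR)[60:240,200:440];b=cv2.cvtColor(d["top"]["color"],cv2.COLOR_RGB2BGR)[120:300,220:460]
import numpy as np
cv2.imwrite("pics/d1.png",cv2.resize(np.hstack([a,b]),None,fx=1.66,fy=1.66*1.8))
E
python3 rel.py 498,-216.5,78,5
```

```text
3.1167 [ 497.45 -216.02  164.82] [0.42 0.54 0.18] [ 0.01  0.01 -0.01] 59.79 jaw 4.96 z [ 0.e+00  7.e-04 -1.e+00]
498,-216.5,78,5 [-0.059, 0.049, 8.682] [0.01, -0.04, -0.04]
```

View pics/d1.png

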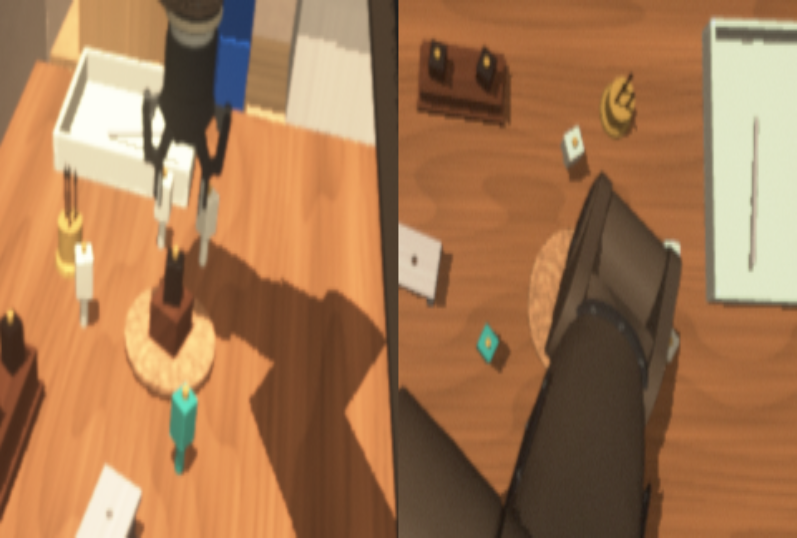

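Side view: the open fingers hang above the turntable handle at (180,230 in the montage), one to each side of the grip. The arm covers the top view. I'll descend and close.

Emit:
jog_arm(
  series=[
    [[0,0,4],[0,0,0]],
    [[0,0,7.5],[0,0,0]],
    [[0,0,8.7],[0,0,0]],
    [[0,0,8.7],[0,0,0]],
  ],
)

```text
clock: 3.45
position: [496.3, -213.6, 75.4]
orientation: [0.675, 0.738, -0.0, -0.003]
contact_force: [-0.3, -0.6, 1.0]
finger_gap: 59.5
```

Emit:
jog_arm(
  series=[
    [[0,0,0],[0,0,0]],
    [[0,0,0],[0,0,0]],
    [[0,0,0],[0,0,0]],
    [[0,0,0],[0,0,0]],
    [[0,0,0],[0,0,0]],
    [[0,0,0],[0,0,0]],
  ],
  jaw=0,
)

```text
clock: 3.95
position: [496.9, -213.5, 76.8]
orientation: [0.675, 0.738, 0.0, -0.002]
contact_force: [0.4, 5.1, 6.1]
finger_gap: 29.1
```

```bash
python3 rel.py 498,-216.5,160,5
```

```text
3.95 [ 496.86 -213.48   76.77] [0.36 5.07 6.12] [ 0.78 -0.2   0.01] 29.12 jaw 5.07 z [-0.0023  0.0027 -1.    ]
498,-216.5,160,5 [-0.287, 0.07, -8.324] [-0.12, -0.16, 0.07]
```

Emit:
jog_arm(
  series=[
    [[0,0,-1],[0,0,0]],
    [[0,0,-3],[0,0,0]],
    [[0,0,-6],[0,0,0]],
    [[0,0,-9],[0,0,0]],
    [[0,0,-10],[0,0,0]],
    [[0,0,-10],[0,0,0]],
  ],
)

```text
clock: 4.45
position: [497.9, -214.3, 179.9]
orientation: [0.675, 0.738, 0.001, 0.001]
contact_force: [-0.0, -0.4, -1.9]
finger_gap: 29.3
```

```bash
python3 rel.py 545,127.5,175,5; python3 - <<'E'
from bench import arm
import cv2,pickle
d={n:arm.capture(n) for n in("side",)}
pickle.dump(d,open("d2.pkl","wb"))
a=cv2.cvtColor(d["side"]["color"],cv2.COLOR_RGB2BGR)[60:210,220:420]
cv2.imwrite("pics/d2.png",cv2.resize(a,None,fx=4,fy=4,interpolation=cv2.INTER_CUBIC))
E
```

```text
4.45 [ 497.92 -214.27  179.95] [-0.01 -0.39 -1.93] [-0.08 -0.05  0.05] 29.34 jaw 5.07 z [ 2.5e-03 -2.0e-04 -1.0e+00]
545,127.5,175,5 [33.627, 7.71, 0.499] [0.14, 0.02, 0.07]
```

View pics/d2.png

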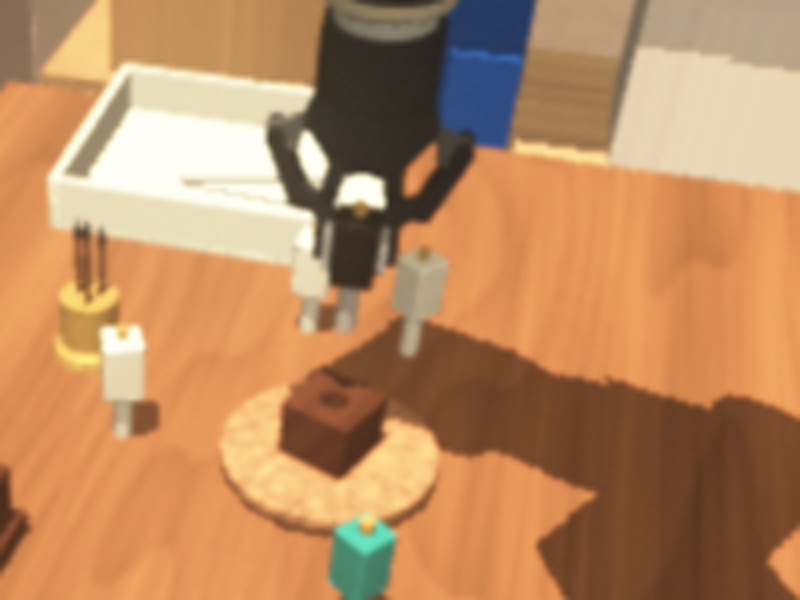

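Emit:
jog_arm(
  series=[
    [[33.6,7.7,0],[0,0,0]],
    [[33.6,7.7,0],[0,0,0]],
    [[33.6,7.7,0],[0,0,0]],
    [[33.6,7.7,0],[0,0,0]],
    [[33.6,7.7,0],[0,0,0]],
    [[33.6,7.7,0],[0,0,0]],
    [[33.6,7.7,0],[0,0,0]],
    [[33.6,7.7,1],[0,0,0]],
    [[33.6,7.7,3],[0,0,0]],
    [[33.6,7.7,3.5],[0.1,0,0]],
    [[33.6,7.7,3.5],[0.1,0,0]],
    [[33.6,7.7,3.5],[0.1,0,0]],
  ],
)

```text
clock: 5.5
position: [543.8, 126.9, 142.5]
orientation: [0.675, 0.738, -0.001, -0.002]
contact_force: [-0.1, 0.5, -0.6]
finger_gap: 29.7
```

```bash
cat > snap.py <<'E'
import sys
from bench import arm
import cv2,pickle
from m import *
n=sys.argv[1]; u0,v0,u1,v1=map(int,sys.argv[2:6]); f=float(sys.argv[6])
c=arm.capture("side");pickle.dump(c,open(n+".pkl","wb"))
a=cv2.cvtColor(c["color"],cv2.COLOR_RGB2BGR)[v0:v1,u0:u1]
cv2.imwrite(f"pics/{n}.png",cv2.resize(a,None,fx=f,fy=f,interpolation=cv2.INTER_CUBIC))
E
python3 snap.py d3 180 150 310 310 4; python3 rel.py 545,127.5,130,5
```

```text
5.55 [544.19 126.58 143.21] [-0.73  0.21 -0.91] [ 0.02 -0.02  0.01] 29.25 jaw 5.0 z [-2.6e-03  9.0e-04 -1.0e+00]
545,127.5,130,5 [0.083, 0.092, 1.321] [-0.15, -0.07, 0.0]
```

View pics/d3.png

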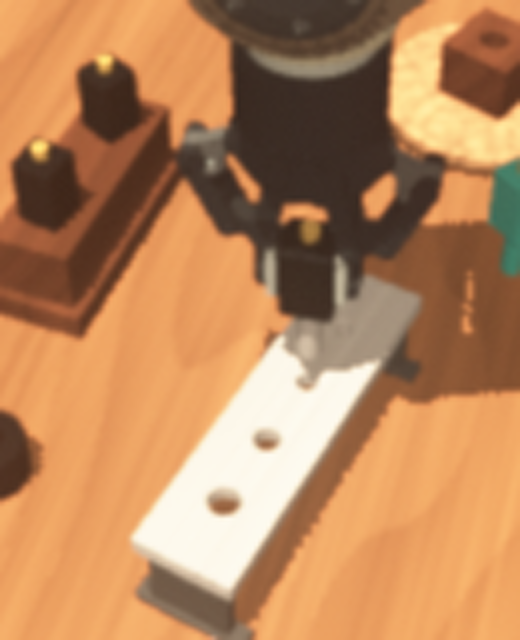

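```bash
python3 - <<'E'
from m import *
c=pickle.load(open("d3.pkl","rb"))
a=cv2.cvtColor(c["color"],cv2.COLOR_RGB2BGR)[215:260,235:285]
cv2.imwrite("pics/d3z.png",cv2.resize(a,None,fx=12,fy=12,interpolation=cv2.INTER_NEAREST))
p=np.array([544.2,126.6,143.2])
for dz in(-53,-11): 
    q=proj(c,p+[0,0,dz]); q2=proj(c,p+[6.5*.96,6.5*.28,dz]);print(q,(q-[235,215])*12,2*np.linalg.norm(q2-q)/13)
E
```

```text
[256.18146294 237.87031003] [254.17755533 274.44372033] 0.44482721481619925
[256.3817531  225.48135427] [256.58103723 125.77625125] 0.46121484343240965
```

View pics/d3z.png

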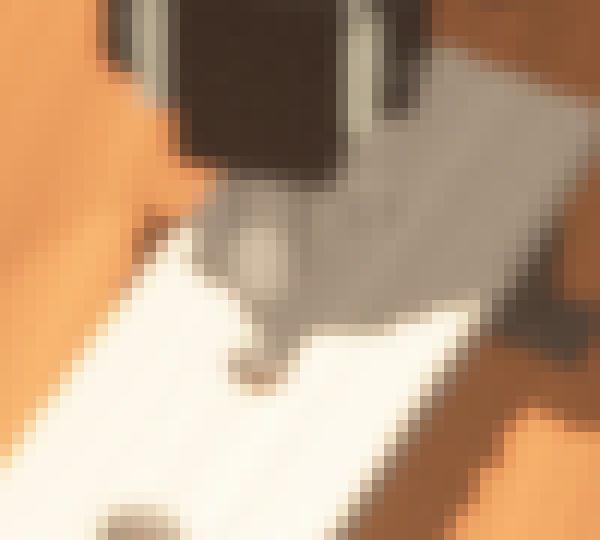

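```bash
python3 - <<'E'
from m import *
c=pickle.load(open("d3.pkl","rb"))
print(np.arange(248,266))
for v in range(228,243): print(v,c["color"][v,248:266].astype(int).sum(1)//3, (c["color"][v,248:266,0].astype(int)-c["color"][v,248:266,2]))
E
```

```text
[248 249 250 251 252 253 254 255 256 257 258 259 260 261 262 263 264 265]
228 [164 149 113  92  80  70  61  56  55  53  52  51  51  52  62  98 135 145] [137 132 101  80  61  43  33  29  29  28  28  28  28  28  28  33  38  39]
229 [166 163 156 150 133 111  91  83  84  79  71  65  60  61  77 116 142 150] [138 137 136 130 101  62  37  32  32  31  30  30  29  29  30  36  40  40]
230 [166 166 167 166 154 137 123 126 131 127 114 102  93  95 108 133 147 151] [138 137 136 127  95  55  40  38  38  38  36  34  33  33  34  39  40  40]
231 [164 166 167 163 153 141 132 138 145 145 140 128 123 131 136 141 142 145] [137 137 132 111  68  44  39  40  40  41  40  37  38  39  39  40  40  40]
232 [151 159 163 155 147 141 133 140 147 148 144 134 130 141 144 142 139 144] [133 133 118  77  47  40  39  40  41  41  40  39  39  40  40  39  40  40]
233 [118 141 167 154 145 142 137 150 156 155 146 134 131 142 145 142 138 141] [101  91  71  50  42  40  40  41  43  43  41  39  39  40  40  40  40  40]
234 [127 183 213 174 147 144 148 170 179 173 155 137 133 142 144 143 142 144] [75 59 45 45 41 41 41 44 45 44 43 40
[... 391 characters left out ...]
45 45 44 42 40 40 41 40 41 41]
238 [243 244 242 231 201 181 170 178 185 179 166 148 142 143 145 147 149 151] [20 19 20 30 46 45 44 45 45 45 44 41 40 41 41 41 41 41]
239 [244 244 244 243 238 230 198 172 173 169 158 147 143 145 146 148 150 149] [18 18 18 20 23 31 46 44 45 44 43 41 41 41 41 41 41 42]
240 [244 244 244 245 244 242 229 181 157 153 149 145 144 146 148 151 150 148] [18 18 18 18 18 20 32 46 43 43 41 41 41 41 41 41 42 42]
241 [244 244 245 245 244 244 238 203 162 149 146 145 147 149 153 153 151 148] [18 18 17 18 17 19 23 46 43 42 42 41 41 42 41 42 41 41]
242 [244 244 245 244 244 244 242 228 187 154 147 148 160 183 190 189 185 185] [19 18 18 17 18 18 20 33 45 42 42 42 44 46 46 46 45 46]
```

```bash
python3 - <<'E'
from m import *
c=pickle.load(open("d3.pkl","rb"))
p=np.array([544.2,126.6,143.2])
b,_=blob(c,(257.3,207.5),4,"stud");print("stud",b)
for dy in(0,-3):
    print(dy,"studtop",proj(c,p+[0,dy,46]),"studmid",proj(c,p+[0,dy,43]),"foot",proj(c,p+[0,dy,-53]))
    for sx in(-1,1):
        for sy in(-1,1):
            a=np.radians(5);print("  corner bottom",sx,sy,proj(c,p+[15*sx*np.cos(a)-15*sy*np.sin(a),dy+15*sx*np.sin(a)+15*sy*np.cos(a),-10.8]).round(1))
for z in (30,):pass
a=cv2.cvtColor(c["color"],cv2.COLOR_RGB2BGR)[198:248,235:285]
cv2.imwrite("pics/d3y.png",cv2.resize(a,None,fx=12,fy=12,interpolation=cv2.INTER_CUBIC))
E
```

```text
stud [257.44354336 205.65938865]
0 studtop [256.67842189 207.13089454] studmid [256.6620314  208.14472902] foot [256.18146294 237.87031003]
  corner bottom -1 -1 [264.4 221.4]
  corner bottom -1 1 [262.  231.7]
  corner bottom 1 -1 [251.  219.4]
  corner bottom 1 1 [248.2 229.5]
-3 studtop [257.07496974 206.13231289] studmid [257.05753259 207.14607417] foot [256.54615642 236.87646378]
  corner bottom -1 -1 [264.7 220.4]
  corner bottom -1 1 [262.3 230.6]
  corner bottom 1 -1 [251.4 218.4]
  corner bottom 1 1 [248.6 228.5]
```

View pics/d3y.png

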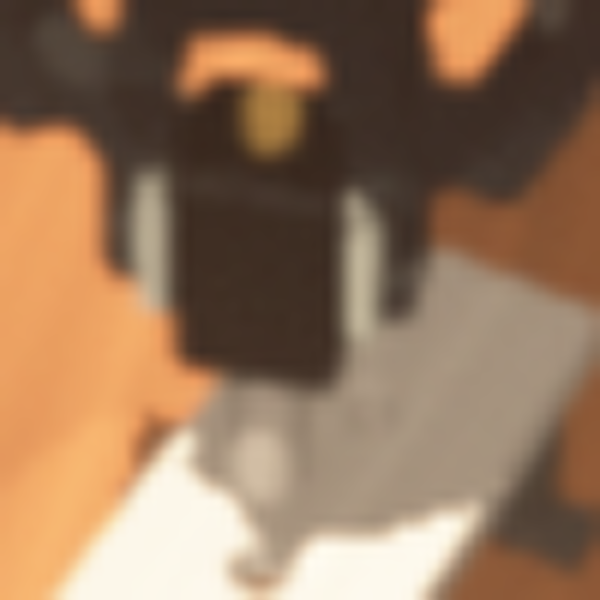

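```bash
python3 rel.py 545,131,124,5 545,131,116,5
```

```text
5.55 [544.19 126.58 143.21] [-0.73  0.21 -0.91] [ 0.02 -0.02  0.01] 29.25 jaw 5.0 z [-2.6e-03  9.0e-04 -1.0e+00]
545,131,124,5 [0.431, 0.124, 1.921] [-0.15, -0.07, 0.0]
545,131,116,5 [0.43, 0.126, 2.721] [-0.15, -0.07, 0.0]
```

Emit:
jog_arm(
  series=[
    [[0.43,0.12,0.4],[-0.15,0,0]],
    [[0.43,0.12,1.2],[-0.15,0,0]],
    [[0.43,0.12,1.8],[-0.15,0,0]],
    [[0.43,0.12,1.8],[-0.15,0,0]],
    [[0.43,0.12,1.8],[-0.15,0,0]],
  ],
)

```text
clock: 5.97
position: [544.8, 130.7, 124.8]
orientation: [0.676, 0.737, 0.0, -0.001]
contact_force: [-0.3, 0.5, -1.2]
finger_gap: 29.8
```

```bash
python3 snap.py d4 235 198 285 258 10;python3 rel.py 545,131,116,5
```

```text
6.0167 [544.98 130.82 125.12] [-0.2   0.55 -0.92] [-0.05  0.02  0.02] 29.39 jaw 4.99 z [-3.0e-04  1.1e-03 -1.0e+00]
545,131,116,5 [0.017, 0.004, 0.912] [-0.01, -0.07, -0.01]
```

View pics/d4.png

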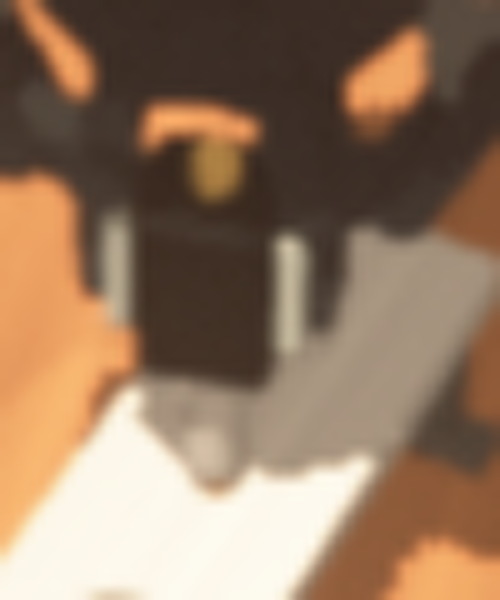

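The shank foot is at about (256,244), right over hole1 at (256,245). I'll descend gently.

Emit:
jog_arm(
  series=[
    [[0,0,0.3],[0,0,0]],
    [[0,0,0.5],[0,0,0]],
    [[0,0,0.6],[0,0,0]],
    [[0,0,0.7],[0,0,0]],
    [[0,0,0.8],[0,0,0]],
    [[0,0,0.8],[0,0,0]],
  ],
)

```text
clock: 6.52
position: [545.0, 130.8, 117.2]
orientation: [0.676, 0.737, 0.0, -0.0]
contact_force: [-1.7, -0.7, 2.9]
finger_gap: 29.3
```

```bash
python3 rel.py 545,131,116,5
```

```text
6.5167 [544.96 130.81 117.2 ] [-1.73 -0.66  2.88] [-0.09  0.29 -0.03] 29.3 jaw 4.99 z [-2.0e-04  1.1e-03 -1.0e+00]
545,131,116,5 [0.018, 0.006, 0.12] [-0.01, -0.07, -0.01]
```

Emit:
jog_arm(
  series=[
    [[0,0,0.1],[0,0,0]],
    [[0,0,0.2],[0,0,0]],
    [[0,0,0.2],[0,0,0]],
  ],
)

```text
clock: 6.77
position: [545.0, 130.8, 115.5]
orientation: [0.676, 0.737, 0.0, -0.0]
contact_force: [-3.1, -0.8, 7.9]
finger_gap: 29.2
```

```bash
python3 rel.py 544,130.8,116,5
```

```text
6.7667 [545.03 130.85 115.54] [-3.06 -0.85  7.95] [-0.11  0.47 -0.05] 29.24 jaw 5.0 z [ 2.0e-04  1.1e-03 -1.0e+00]
544,130.8,116,5 [0.004, -0.103, -0.046] [0.02, -0.06, -0.0]
```

Emit:
jog_arm(
  series=[
    [[-0.03,-0.05,0],[0,0,0]],
    [[-0.05,-0.1,0],[0,0,0]],
    [[-0.05,-0.1,0],[0,0,0]],
  ],
)

```text
clock: 7.02
position: [544.8, 130.5, 116.2]
orientation: [0.676, 0.737, 0.001, 0.0]
contact_force: [0.3, 1.6, 5.6]
finger_gap: 29.3
```

```bash
python3 rel.py 544,130.8,116,5
```

```text
7.0167 [544.76 130.54 116.19] [0.28 1.59 5.64] [ 0.4  -0.03  0.01] 29.27 jaw 4.99 z [ 0.0025  0.0018 -1.    ]
544,130.8,116,5 [0.033, -0.073, 0.019] [0.15, -0.09, -0.01]
```

Emit:
jog_arm(
  series=[
    [[0.02,0,0.08],[0,0,0]],
    [[0.02,0,0.15],[0,0,0]],
    [[0.02,0,0.15],[0,0,0]],
    [[0.02,0,0.15],[0,0,0]],
  ],
)

```text
clock: 7.35
position: [544.9, 130.8, 115.3]
orientation: [0.676, 0.737, 0.002, 0.001]
contact_force: [-3.4, -0.5, 7.8]
finger_gap: 29.4
```

```bash
python3 snap.py d5 235 198 285 258 10;python3 rel.py 554.9,175.6,128,5
```

```text
7.4 [544.89 130.8  115.29] [-3.06 -0.91  8.01] [-0.11  0.55  0.01] 28.94 jaw 4.99 z [ 0.0033  0.0019 -1.    ]
554.9,175.6,128,5 [4.378, 1.391, -1.259] [0.2, -0.09, -0.01]
```

View pics/d5.png

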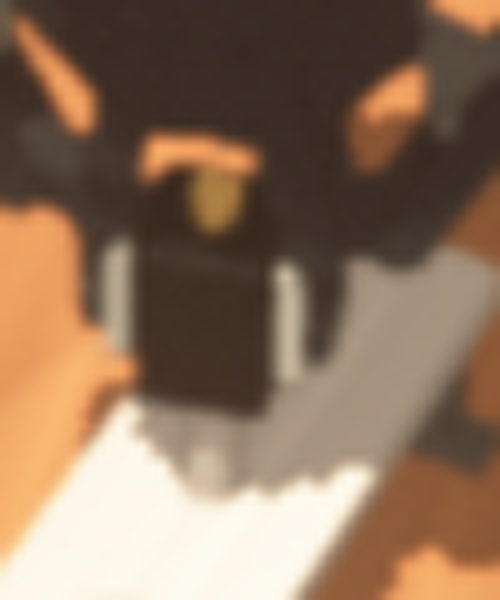

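Emit:
jog_arm(
  series=[
    [[0,0,-0.08],[0,0,0]],
    [[0,-0.1,-0.08],[0,0,0]],
    [[0,-0.2,-0.08],[0,0,0]],
    [[0,-0.2,-0.08],[0,0,0]],
  ],
)

```text
clock: 7.73
position: [543.6, 130.7, 116.5]
orientation: [0.676, 0.737, 0.003, 0.001]
contact_force: [2.6, 0.1, 4.3]
finger_gap: 29.2
```

```bash
python3 rel.py 544,130.8,116,5
```

```text
7.7333 [543.59 130.7  116.51] [2.65 0.1  4.32] [ 0.05 -0.62 -0.02] 29.17 jaw 4.99 z [ 0.0055  0.0021 -1.    ]
544,130.8,116,5 [0.006, 0.042, 0.051] [0.32, -0.09, -0.01]
```

Emit:
jog_arm(
  series=[
    [[0,0.04,-0.4],[0.3,-0.1,0]],
    [[0.01,0.08,-0.4],[0.3,-0.1,0]],
    [[0.01,0.08,-0.2],[0.3,-0.1,0]],
    [[0.01,0.08,-0.05],[0.3,-0.1,0]],
    [[0.01,0.08,0.05],[0.3,-0.1,0]],
    [[0.01,0.08,0.1],[0.3,-0.1,0]],
    [[0.01,0.08,0.1],[0.3,-0.1,0]],
  ],
)

```text
clock: 8.32
position: [544.4, 130.9, 115.6]
orientation: [0.676, 0.737, 0.0, 0.0]
contact_force: [-1.5, 0.7, 7.1]
finger_gap: 29.3
```

```bash
python3 rel.py 544,130.8,116,5
```

```text
8.3167 [544.35 130.87 115.61] [-1.45  0.71  7.12] [-0.01  0.16 -0.02] 29.32 jaw 4.99 z [ 3.e-04 -1.e-04 -1.e+00]
544,130.8,116,5 [-0.004, -0.036, -0.039] [0.02, 0.01, -0.01]
```

Contact stays at the plate height and the side force centres on the rim, so hole1 (13 mm) stops the shank at about 8 N. Next is hole2.

```bash
python3 rel.py 554.1,175.7,124,5
```

```text
8.3167 [544.35 130.87 115.61] [-1.45  0.71  7.12] [-0.01  0.16 -0.02] 29.32 jaw 4.99 z [ 3.e-04 -1.e-04 -1.e+00]
554.1,175.7,124,5 [4.381, 1.361, -0.839] [0.02, 0.01, -0.01]
```

Emit:
jog_arm(
  series=[
    [[0,0,-1],[0,0,0]],
    [[0,0,-1.6],[0,0,0]],
    [[2,0.6,-1.6],[0,0,0]],
    [[4.38,1.36,-1.6],[0,0,0]],
    [[4.38,1.36,-1.6],[0,0,0]],
    [[4.38,1.36,-1.2],[0,0,0]],
    [[4.38,1.36,-0.9],[0,0,0]],
    [[4.38,1.36,-0.9],[0,0,0]],
  ],
)

```text
clock: 8.98
position: [553.5, 175.0, 123.9]
orientation: [0.676, 0.737, -0.001, -0.0]
contact_force: [0.4, 0.2, -1.8]
finger_gap: 29.5
```

```bash
python3 snap.py d6 225 208 275 268 10;python3 rel.py 554.1,175.7,116,5
```

```text
9.0333 [553.69 175.01 124.18] [-0.14  0.13 -1.68] [-0.01  0.03  0.02] 29.51 jaw 4.95 z [-9.e-04 -3.e-04 -1.e+00]
554.1,175.7,116,5 [0.065, 0.048, 0.818] [-0.05, 0.02, -0.05]
```

View pics/d6.png

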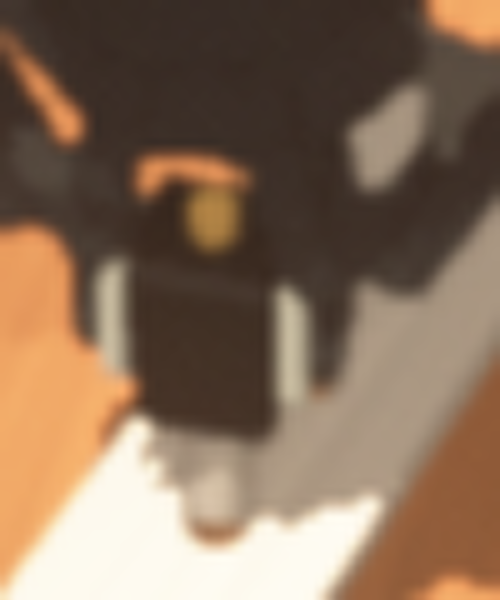

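The foot at zoom (213,515) sits over hole2, whose rim shows at (215,535). I'll descend there.

Emit:
jog_arm(
  series=[
    [[0.06,0.05,0.2],[0,0,0]],
    [[0.06,0.05,0.4],[0,0,0]],
    [[0.06,0.05,0.5],[0,0,0]],
    [[0.06,0.05,0.65],[0,0,0]],
    [[0.06,0.05,0.8],[0,0,0]],
    [[0.06,0.05,0.8],[0,0,0]],
  ],
)

```text
clock: 9.53
position: [554.0, 175.4, 115.8]
orientation: [0.676, 0.737, -0.001, -0.0]
contact_force: [1.4, -1.9, -0.3]
finger_gap: 29.6
```

```bash
python3 rel.py 554.1,175.7,116,5
```

```text
9.5333 [554.02 175.42 115.85] [ 1.38 -1.89 -0.31] [-0.38  0.04 -0.07] 29.56 jaw 4.96 z [-1.3e-03 -7.0e-04 -1.0e+00]
554.1,175.7,116,5 [0.027, 0.01, -0.015] [-0.08, 0.03, -0.04]
```

Emit:
jog_arm(
  series=[
    [[-0.04,0.03,0.1],[0,0,0]],
    [[-0.05,0.03,0.2],[0,0,0]],
    [[-0.05,0.03,0.35],[0,0,0]],
    [[-0.05,0.03,0.5],[0,0,0]],
    [[-0.05,0.03,0.5],[0,0,0]],
  ],
)

```text
clock: 9.95
position: [554.3, 175.0, 110.6]
orientation: [0.676, 0.737, -0.001, -0.0]
contact_force: [-0.3, 0.3, -1.0]
finger_gap: 29.0
```

```bash
python3 rel.py 554.1,175.7,79,5
```

```text
9.95 [554.3  174.98 110.55] [-0.32  0.26 -1.05] [-0.02  0.06 -0.03] 28.98 jaw 4.96 z [-1.5e-03 -7.0e-04 -1.0e+00]
554.1,175.7,79,5 [0.075, -0.008, 3.155] [-0.09, 0.03, -0.04]
```

Emit:
jog_arm(
  series=[
    [[0,0,0.4],[0,0,0]],
    [[0,0,0.8],[0,0,0]],
    [[0,0,1.2],[0,0,0]],
    [[0,0,1.6],[0,0,0]],
    [[0,0,2.0],[0,0,0]],
    [[0,0,2.4],[0,0,0]],
    [[0,0,2.8],[0,0,0]],
    [[0,0,3.0],[0,0,0]],
    [[0,0,3.0],[0,0,0]],
  ],
)

```text
clock: 10.7
position: [554.1, 174.9, 80.0]
orientation: [0.676, 0.737, -0.001, -0.001]
contact_force: [-0.2, 0.1, -0.7]
finger_gap: 29.5
```

```bash
python3 rel.py 554.1,175.7,76,5
```

```text
10.7 [554.09 174.94  79.97] [-0.24  0.09 -0.71] [-0.04  0.05 -0.08] 29.45 jaw 4.96 z [-2.3e-03 -8.0e-04 -1.0e+00]
554.1,175.7,76,5 [0.076, 0.008, 0.397] [-0.13, 0.03, -0.04]
```

Emit:
jog_arm(
  series=[
    [[0,0,0.15],[0,0,0]],
    [[0,0,0.3],[0,0,0]],
    [[0,0,0.4],[0,0,0]],
    [[0,0,0.42],[0,0,0]],
    [[0,0,0.42],[0,0,0]],
  ],
)

```text
clock: 11.12
position: [554.2, 174.9, 76.0]
orientation: [0.676, 0.737, -0.001, -0.0]
contact_force: [-0.4, -0.6, 2.1]
finger_gap: 29.0
```

```bash
python3 rel.py
```

```text
11.1167 [554.16 174.94  75.97] [-0.41 -0.6   2.11] [-0.09  0.16 -0.02] 29.02 jaw 4.96 z [-1.9e-03 -8.0e-04 -1.0e+00]
```

Seated with about 3 N. Now I release.

Emit:
jog_arm(
  series=[
    [[0,0,0],[0,0,0]],
    [[0,0,0],[0,0,0]],
    [[0,0,0],[0,0,0]],
    [[0,0,0],[0,0,0]],
    [[0,0,0],[0,0,0]],
  ],
  jaw=0.7,
)

```text
clock: 11.53
position: [554.2, 175.0, 76.0]
orientation: [0.676, 0.737, -0.001, -0.0]
contact_force: [-0.5, -0.1, -0.8]
finger_gap: 59.7
```

```bash
python3 snap.py d7 215 198 285 298 6; python3 rel.py
```

```text
11.5833 [554.16 174.96  75.93] [ 0.28 -0.47 -0.13] [-0.02  0.01 -0.03] 59.86 jaw 4.96 z [-2.e-03 -8.e-04 -1.e+00]
```

View pics/d7.png

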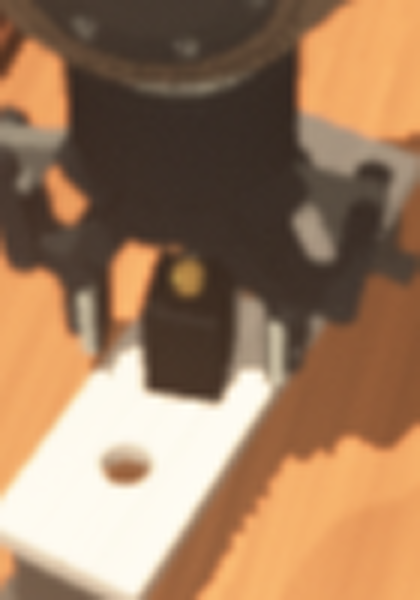

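The fingers are open at (90,320) and (277,345), clear of the grip, which sits flat on the plate at (190,340). I'll retreat straight up, then back away.

Emit:
jog_arm(
  series=[
    [[0,0,-1.5],[0,0,0]],
    [[0,0,-4],[0,0,0]],
    [[0,0,-8],[0,0,0]],
    [[0,0,-12],[0,0,0]],
    [[0,0,-15],[0,0,0]],
    [[8,-4,-16],[0,0,0]],
    [[16,-8,-17],[0,0,0]],
    [[20,-10,-17],[0,0,0]],
    [[25,-12,-17],[0,0,0]],
    [[25,-12,-17],[0,0,0]],
    [[25,-12,-17],[0,0,0]],
    [[25,-12,-17],[0,0,0]],
  ],
)

```text
clock: 12.58
position: [411.3, 416.3, 246.4]
orientation: [0.675, 0.737, -0.001, -0.001]
contact_force: [0.1, 0.2, -0.2]
finger_gap: 59.6
```

```bash
python3 rel.py; python3 - <<'E'
from bench import arm
from m import *
d={n:arm.capture(n) for n in("side","top")}; pickle.dump(d,open("d8.pkl","wb"))
a=cv2.cvtColor(d["side"]["color"],cv2.COLOR_RGB2BGR)[110:310,160:340];b=cv2.cvtColor(d["top"]["color"],cv2.COLOR_RGB2BGR)[120:320,140:340]
cv2.imwrite("pics/d8.png",cv2.resize(np.hstack([a,b]),None,fx=2.1,fy=2.1,interpolation=cv2.INTER_CUBIC))
cv2.imwrite("pics/d8s.png",cv2.resize(a[70:190,30:150],None,fx=5,fy=5,interpolation=cv2.INTER_CUBIC))
E
```

```text
12.5833 [411.25 416.33 246.37] [ 0.12  0.19 -0.18] [-0.02 -0.07  0.03] 59.61 jaw 5.03 z [-1.8e-03 -2.0e-04 -1.0e+00]
```

View pics/d8.png

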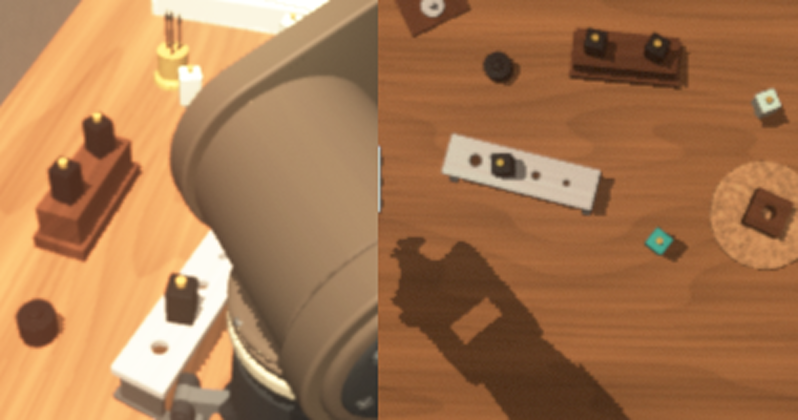

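View pics/d8s.png

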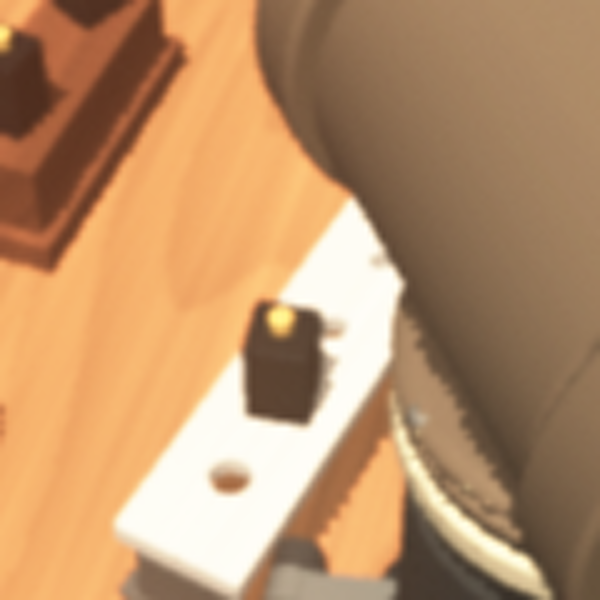

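The handle stands upright and flush in hole2, next to the empty largest hole, and nothing else has moved. I'll check the stud height and positions, then hand in.

```bash
python3 - <<'E'
from m import *
from bench import arm
d=pickle.load(open("d8.pkl","rb"));T,S=d["top"],d["side"]
z=(140+500/2.1-378/2.1,120+162/2.1)
a,_=blob(T,z,3,"stud");b,_=blob(S,(190+281/5,180+320/5),3,"stud")
p,e=tri(T,a,S,b);print(p.round(1),round(e,2))
d0=pickle.load(open("d0.pkl","rb"))["top"]["color"].astype(int);x=np.abs(d0-T["color"]).max(2)
for n,(u,v,U,V) in dict(rack=(228,128,290,168),cass=(190,145,208,160),diff=(105,185,145,225),brush=(338,140,366,170),turq=(264,225,282,244)).items(): print(n,x[v:V,u:U].mean().round(1))
print(arm.finish_job())
E
```

```text
[555.2 172.4 120.7] 1.79
rack 4.6
cass 3.7
diff 5.5
brush 5.4
turq 5.2
the job is handed in; nothing more can be done
None
```

The handle from the turntable is standing upright in the 16 mm hole (hole2), shoulder flush on the plate and let go. The job is handed in at about 12.6 s on the clock.

- **13 mm hole (hole1):** I tried this first, several times. It stopped the shank at plate height every time, with about 8–9 N of push, and the side force showed the foot was on the hole's rim.
- **16 mm hole (hole2):** The shank slid in with almost no force, about 2–3 N sideways and roughly 1 N vertically. It seated on the shoulder with about 3 N, and I then opened the fingers and backed the arm away. The highest push on the gauge I read was about 9 N; the readings are from the end of each move.

**Last checks:**
- **Position:** the stud measured at (555, 172), which matches the measured position of hole2. The nearest larger hole is empty in both views.
- **Height:** the stud measured 121 mm, against about 121–125 mm expected when flush. The two views disagreed by 1.8 mm, which is within the camera calibration.
- **Other things:** the rack with its two handles, the cassette, diffuser, brush holder and turquoise look-alike look the same as at the start.

The early guess of shank thickness from the picture was ambiguous between 12 and 15 mm. Being stopped at 13 mm and passing at 16 mm makes it the 15 mm shank.

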